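# Pass a tube rack through the freezer chute

### The arm

A 6-joint arm with a two-finger parallel gripper is mounted at the origin on the work surface. World frame = base frame: x ahead of the robot, y to its left, z up, the work surface at z = 0. Lengths are in m, angles in rad, forces in N, time in s.
With the tool pointing down it reaches from about 0.25 to 0.775 m from the base axis. Payload 4 kg.
Tool frame: the origin (TCP) lies at the very end of the fingers, on their centre line; the grasp point (between the pads) lies 19 mm behind it; x points along the fingers, y is the direction in which the jaws open and shut, and the axes are right-handed (so a half turn about x gives the same grasp; the last joint's range is limited). The gripper opens to 94 mm and grips with 3 to 60 N. Pads are 16 mm wide; open, the fingers measure 119 mm over their backs; the gripper's body (75 mm by 177 mm) begins 78 mm behind the grasp point.
Start: joints at [1.022, 0.087, 1.371, -0, 1.684, -0.103], TCP at [0.237, 0.496, 0.206] pointing down, gripper open.
Joint ranges: [-3.1, 3.1], [-0.76, 2.03], [0.27, 2.55], [-1.08, 4.22], [0.17, 2.65], [-2.57, 2.57]. Speed limits (rad/s): [2.79, 2.79, 3.14, 3.14, 3.14, 3.14].

### API

Orientations are given as [roll, pitch, yaw] about the fixed x, y, z axes, in that order (R = Rz(yaw) Ry(pitch) Rx(roll)).
In Python, from bench import robot gives the robot as it stands.
- The arm moves only by the tool carry_out, never from a script. Its argument "targets" is a list of rows, each a list of 5 numbers: the closure, from 0 (fully open) to 1 (shut), then the shift along the tool's x, y, z in cm, then the turn about the tool's x in degrees. In form: [[fingers, tx, ty, tz, turn], ...]. A call has 1 to 20 rows; each row shifts and turns the commanded pose from where the row before left it, along the tool's axes as they then stand; what a row does not reach is not made up. A row lasts 1/10 s, in which the tool goes at most 50 mm and 8.59 degrees, less where a joint would pass 70% of its speed; a pose out of reach is approached as far as the arm can. A call is refused whole if a number of a shift passes 5 or a number of a turn 8.59, either way. A call with a gripper value outside its range is refused whole. The fingers move at their own pace and stop on an object; the grip force is fixed at half the most. Time passes only in rows, so rows that do not move let the fingers close. It gives the time, the measured TCP pose, the force and the opening at its end, in the units of the state.
- robot.get_obs(): the state, without advancing time (a new reading comes with each control period).
- robot.snapshot(name): name is "scene" or "side" or "wrist"; returns a dict with "image" (480x640x3 uint8, red, green, blue), "camera_matrix" (3x3 intrinsics, pixels), "pose" (4x4, takes a point from camera to world coordinates). Camera axes: x right, y up, looking along -z (the intrinsics and any distortion apply to the point x, -y, -z); pixel columns grow to the right and rows downward; lengths in m; the calibration is good to about 2 mm. The wrist camera is an equidistant fisheye: a pixel r from the principal point sees the ray r / f radians off the axis. A picture is of the moment at which its call begins. There is no depth.
- robot.close_job(): hands the job in, once; it reports no verdict.
The state is a dict: "time": time; "joint_positions": joint angles; "qvel": joint speeds; "joint_torque": joint torques, N m; "tool_pos": TCP position; "ee_rot": TCP orientation; "wrist_force": force on the tool from outside, world axes, zero at the start; "wrist_torque": the same for the moment, N m; "width": finger opening in m.
Only numpy, scipy, OpenCV 4.12 (cv2) and the standard library are available. Lean on these libraries where they do the work, as an engineer would, in place of code of your own. Each camera call takes 0.05 s, during which the arm holds its last target. There are 200 camera calls.

### The job

Press the yellow bar down with one fingertip to hold the red gate open, and while holding it push the green tube rack along the chute with the other finger until the whole rack is past the gate; then let go so that the gate springs shut behind it. Push only: do not lift or tip the rack, do not let the gate up while the rack is over it, and leave everything else where it stands.

Things in the scene. Friction and masses are not known exactly. Their poses are not given: they have to be found in the camera images.
- chute: fixed steel chute. Origin: on the table, under the gate, midway between the guide walls. x = pushing direction, level; y = towards the yellow bar's side; z up. Running floor 42 mm above the table, x -205 (open entry) to +131 mm (blue end stop). Walls 6 mm thick, inner faces at y = -33 and +33, tops 62 mm above the table. Base plate 6 mm thick, x -215 to 140, y -105 to 160 mm
- rack: green tube rack with white caps, 90 mm long (its x, along the chute), 62 mm wide, 47 mm tall, 0.15 to 0.31 kg, standing in the chute before the gate; it slides on the chute floor. Origin: centre of its underside. It is wholly past the gate when its origin lies at x above 49 mm in the chute's frame
- gate (a joint): red drop gate, a blade 8 mm thick (chute x -4 to 4 mm), one rigid lever with the yellow bar. 0 rad: shut, its top 20 to 35 mm above the chute floor; the rack cannot push it open. 0.26 rad: fully open (stop), blade 9 mm below the floor; from 0.21 the rack passes. A spring shuts it when the bar is let go: pressing at bar_mid takes about 3 N at first, 6 N at the stop, 19 mm of travel
- bar_mid (a point): middle of the top face of the yellow hold-down bar beside the chute (moves with it), at chute x = -85, y = 73 mm. The bar spans x -220 to 50, y 46 to 100 mm; a fingertip can slide along it. Fully pressed it is level, its top 56 mm above the table (14 mm above the chute floor); released it slopes up towards the chute, 75 mm high here, 82 mm at its inner edge
- gate_edge (a point): middle of the gate blade's top edge, moving with it; at chute x = 0, y about 0
- hinge (a point): fixed point on the hinge axis of gate and bar, at chute x = 0, y = 146 mm, 50 mm above the table; the axis is parallel to the chute's x, a steel tube 12 mm thick
- bay (a point): fixed point on the chute floor, in the middle of the width, 68 mm past the gate: the middle of the rack's place beyond the gate
- vial_orange: glass vial with an orange cap, 28 mm across, 60 mm tall, standing on the chute's base plate, on the side away from the yellow bar. Leave alone
- vial_blue: the same with a blue cap. Leave alone
- cryobox: closed square freezer box, blue with a white lid, 136 x 136 x 52 mm. Leave alone
- spare_rack: orange tube rack with yellow caps, 90 x 62 x 47 mm, on the table. Leave alone
- wash_bottle: white bottle with a red cap, 66 mm across, 170 mm tall. Leave alone
- spatula: lab spatula, 180 mm long, lying on the table. Leave alone
- beaker: open glass beaker, 72 mm across, 90 mm tall. Leave alone
Not all that is in view belongs to the job. There is more than one size of the rack; the one meant has the size given above.

How it is judged:
On the way, in this order (a step that is already met when the one before it is completed fails the run):
1. a finger presses the bar and holds the gate open, the rack still before it (value of joint gate above 0.19 rad and x of rack in the frame of chute below -0.04 m and contact force between the fingers and chute above 0.5 N), for 0.2 s.
2. the rack is pushed over the gate line by a finger, the gate still held open by the other (value of joint gate above 0.16 rad and x of rack in the frame of chute between -0.01 and 0.035 m and contact force between the fingers and chute above 0.5 N and contact force between the fingers and rack above 0.05 N), for 0.05 s.
At the end, for the whole second after the job is handed in: The rack stands flat and still in the chute beyond the gate (its origin 48 to 95 mm past the gate line), and the gate is shut behind it (joint below 0.03 rad) (x of rack in the frame of chute between 0.048 and 0.095 m and y of rack in the frame of chute between -0.01 and 0.01 m and z of rack in the frame of chute between 0.037 and 0.047 m and angle between rack's own z axis and vertical below 0.1 rad and value of joint gate below 0.03 rad and linear speed of rack below 0.02 m/s); the robot touches nothing.
It fails at once if the rack is lifted off the chute floor or leaves the chute (z of rack in the frame of chute above 0.057 m or z of rack in the frame of chute below 0.032 m).
It fails at once if the rack is tipped (angle between rack's own z axis and vertical above 0.25 rad).
It fails at once if the gate is let up while the rack is over it (value of joint gate below 0.12 rad and x of rack in the frame of chute between -0.038 and 0.038 m).
It fails at once if a bystander is moved by more than 20 mm (distance of any of vial_orange, vial_blue, cryobox, spare_rack, wash_bottle, spatula, beaker from where it was at the start of the episode above 0.02 m).
It fails at once if a standing bystander is tipped over (angle between any of vial_orange, vial_blue, cryobox, spare_rack, wash_bottle, beaker's own z axis and vertical above 0.4 rad).
It also fails if it takes over 38 s, if anything falls off the work surface, if the arm or the gripper's body presses on something with over 40 N, if the wrist force passes 120 N, or if a joint passes its speed limit or range.

## Working session

There is one attempt and no reset: what is moved stays moved. The work goes in short steps, Python scripts to look and compute and a tool call to move; the robot and the scene stay as the last step left them, time stands still between calls to the robot, and variables do not carry over. Pictures are saved under pics/ and viewed, about 8 in all and at most 12, crops included, and the job is handed in when it is done.

Besides the shell and the picture viewer there is one more tool, called after "Emit:" by a JSON object that holds its "api" and its "payload", one argument or row to a line. carry_out: Moves the arm, as the interface text tells. Its arguments: {"type":"object","properties":{"targets":{"type":"array","items":{"type":"array","items":{"type":"number"}}}},"required":["targets"]}

```bash
mkdir -p pics; ls
python3 - <<'E'
from bench import robot
import cv2
o=robot.get_obs();print({k:o[k] for k in("time","tool_pos","ee_rot","wrist_force","width")})
for n in("scene","side"):
    s=robot.snapshot(n);cv2.imwrite(f"pics/{n}0.png",s["image"][:,:,::-1])
    print(n,s["camera_matrix"],s["pose"], s.keys())
E
```

```text
pics
{'time': 0.0, 'tool_pos': array([0.23688051, 0.49577751, 0.20431864]), 'ee_rot': array([-1.67691128,  1.56862887, -2.12273312]), 'wrist_force': array([ 0.08331573, -0.16497881,  0.08555424]), 'width': 0.09408252398874889}
scene [[497.2780369    0.         318.64474421]
 [  0.         497.2780369  231.12686279]
 [  0.           0.           1.        ]] [[-0.25571702 -0.58351346  0.77079235  1.37965529]
 [ 0.96656349 -0.17004709  0.19193492  0.21168858]
 [ 0.01907439  0.79410077  0.60748674  0.76384423]
 [ 0.          0.          0.          1.        ]] dict_keys(['image', 'camera_matrix', 'pose'])
side [[507.12535764   0.         326.64414615]
 [  0.         507.12535764 241.07450633]
 [  0.           0.           1.        ]] [[-0.80617169  0.38792938 -0.44676393 -0.14643682]
 [-0.59126389 -0.49981402  0.63292413  0.95540642]
 [ 0.02223099  0.77440089  0.63230455  1.01440928]
 [ 0.          0.          0.          1.        ]] dict_keys(['image', 'camera_matrix', 'pose'])
```

View pics/scene0.png

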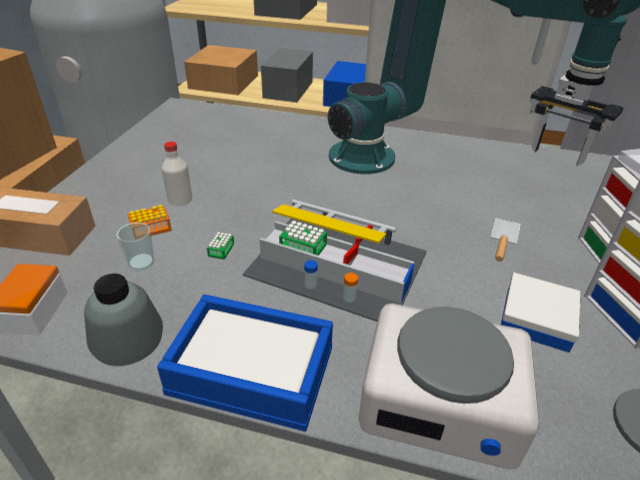

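View pics/side0.png

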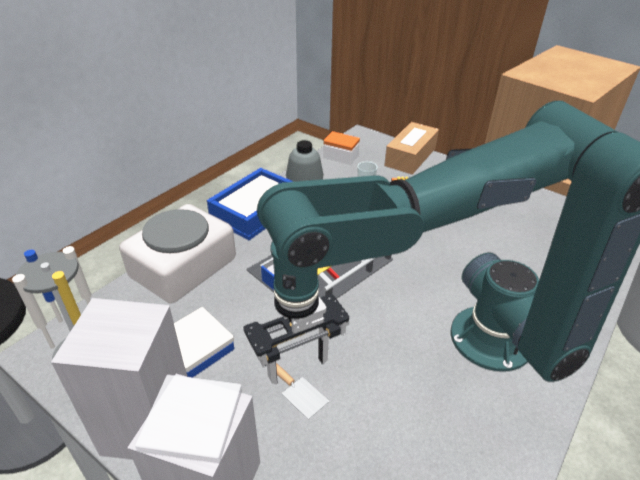

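Scene view: the chute runs from about (265,235) to the blue end stop (408,280), the yellow bar from (275,210) to (385,237), and the red gate is at (355,245). The vials stand at (311,275) and (350,288). The side view is blocked by the arm.

Candidates for the rack are the green rack in the chute (303,236), the small green rack on the table (221,245) and the orange spare (150,219). I choose the one in the chute and check it in a close crop.

Run:
```python
import cv2
im=cv2.imread("pics/scene0.png")[190:325,240:435]
cv2.imwrite("pics/crop0.png",cv2.resize(im,None,fx=4,fy=4,interpolation=cv2.INTER_CUBIC))
```

```text
(no output)
```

View pics/crop0.png

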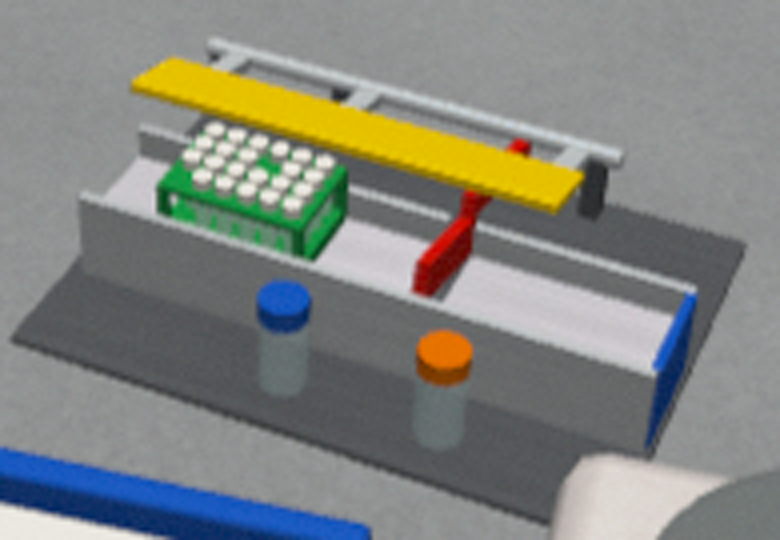

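The crop shows the 90 mm rack with white caps inside the chute, with its green top front corners at crop (302,222) and (347,170). The gate is shut. Next I fit the chute pose from known corners.

```bash
cat > h.py <<'E'
import numpy as np,cv2
from scipy.optimize import least_squares
from scipy.spatial.transform import Rotation as R
K=np.array([[497.278,0,318.645],[0,497.278,231.127],[0,0,1]])
P=np.array([[-0.25571702,-0.58351346,0.77079235,1.37965529],[0.96656349,-0.17004709,0.19193492,0.21168858],[0.01907439,0.79410077,0.60748674,0.76384423],[0,0,0,1]])
def proj(w):
    c=(np.asarray(w)-P[:3,3])@P[:3,:3]; return np.c_[K[0,2]+K[0,0]*c[:,0]/-c[:,2],K[1,2]+K[1,1]*c[:,1]/c[:,2]]
def ch2w(p,q):
    return R.from_euler('z',q[2]).apply(np.atleast_2d(p)/1000.)+[q[0],q[1],0]
E
python3 - <<'E'
from h import *
D=[(-215,-105,6,13,342),(140,160,6,745,243),(-205,-39,62,82,196),(-220,46,82,133,83),(-220,100,68,170,58),(50,46,82,558,209),(50,100,68,583,178),(131,-39,62,655,374),(131,39,62,692,290),(-205,39,62,143,126)]
D=np.array(D,float);px=D[:,3:]/4+[240,190]
f=lambda q:(proj(ch2w(D[:,:3],q))-px).ravel()
s=least_squares(f,[.6,.1,1.6],loss='soft_l1');q=s.x
print(q,np.degrees(q[2]));print(np.round(f(q).reshape(-1,2)*4,1))
A=np.array([(-45,-31,160,186),(45,-31,302,225),(45,31,347,170)],float)
g=lambda v:(proj(ch2w(np.c_[A[:,0]+v[0],A[:,1]+v[1],np.full(3,42+v[2])],q))-(A[:,2:]/4+[240,190])).ravel()
t=least_squares(g,[-100,0,45]);print(t.x,t.fun*4)
for n,p in dict(mid=(-85,73,75),gate=(0,0,60),bay=(68,0,42),entry=(-205,0,42)).items():print(n,ch2w(p,q).round(4),np.linalg.norm(ch2w(p,q)[0,:2]))
E
```

```text
[0.55306039 0.0789036  1.40341985] 80.41003409860964
[[-2.7 -3.7]
 [ 5.9 -1.2]
 [-2.6  2.9]
 [-6.   2.5]
 [ 0.1  0.7]
 [ 1.1  0.3]
 [ 4.3 -2.7]
 [-3.1  2.2]
 [ 1.7 -3.8]
 [ 1.9 -0.5]]
[-130.35964489   33.78914446   10.50399884] [ 0.89650409 -0.7953707   0.0092015   2.92290874 -0.91894852 -2.23350935]
mid [[0.4669 0.0073 0.075 ]] 0.4669762123276832
gate [[0.5531 0.0789 0.06  ]] 0.5586605175590871
bay [[0.5644 0.146  0.042 ]] 0.5829555962587395
entry [[ 0.5189 -0.1232  0.042 ]] 0.5333401697177402
```

```bash
cat >> h.py <<'E'
q=np.array([0.55306,0.0789,1.40342])
def plan(o,target_ch,nrm=True):
    """target in chute mm -> tool-frame shift (cm) and turn(deg); o=obs"""
    Rt=R.from_euler('xyz',o["ee_rot"]);cy=R.from_euler('z',q[2]).apply([0,1,0])
    ty=Rt.apply([0,1,0]); x=Rt.apply([1,0,0])
    a=np.degrees(np.arctan2(np.dot(np.cross(ty,cy),x),np.dot(ty,cy)))
    d=Rt.inv().apply(ch2w(target_ch,q)[0]-o["tool_pos"])*100
    c=R.from_euler('z',-q[2]).apply(o["tool_pos"]-[q[0],q[1],0])*1000
    print("t",o["time"],"chute pos mm",c.round(1),"F",o["wrist_force"].round(1),"w",round(o["width"],4),"turn to +cy",a.round(2),"shift cm",d.round(2)," tool x",x.round(3),"ty",ty.round(3))
E
python3 - <<'E'
from h import *
from bench import robot
A=np.array([(-45,-31,160,186),(45,-31,302,225),(45,31,347,170)],float)
g=lambda v:(proj(ch2w(np.c_[A[:,0]+v[0],A[:,1],np.full(3,42+v[1])],q))-(A[:,2:]/4+[240,190])).ravel()
t=least_squares(g,[-100,45]);print(t.x,t.fun*4)
g2=lambda v:(proj(ch2w([v[0],v[1],0],q))-[[178,203]]).ravel()
print("bottle base chute",least_squares(g2,[-300,0]).x)
plan(robot.get_obs(),(-190,36,130))
E
```

```text
[-114.51025028   39.88582958] [-3.85947033 -1.0780171   1.35170767  4.51713733  2.23537198 -3.25027828]
bottle base chute [-525.03829329   70.66402049]
t 0.1 chute pos mm [358.4 381.2 204.4] F [ 0.  -0.7 -0.1] w 0.094 turn to +cy -105.95 shift cm [  7.52 -43.23  48.27]  tool x [-0.001 -0.002 -1.   ] ty [ 0.431  0.902 -0.002]
```

Emit:
{"api": "carry_out", "payload": {
  "targets": [
    [0.36,0,-1.5,1.7,0],
    [0.36,0,-3,3.3,0],
    [0.36,0,-3,3.3,0],
    [0.36,0,-3,3.3,0],
    [0.36,0,-3,3.3,0],
    [0.36,0,-3,3.3,0],
    [0.36,0,-3,3.3,0],
    [0.36,0,-3,3.3,0],
    [0.36,0,-3,3.3,0],
    [0.36,0,-3,3.3,0],
    [0.36,0,-3,3.3,0],
    [0.36,0,-3,3.3,0],
    [0.36,0,-3,3.3,0],
    [0.36,0,-3,3.3,0],
    [0.36,0,-3,3.3,0],
    [0.36,0,0,0,0]
  ]
}}

```text
time: 1.7
tool_pos: [0.4824, -0.1071, 0.2039]
ee_rot: [-2.255, 1.568, -2.707]
wrist_force: [0.2, 0.2, 0.4]
width: 0.0602
```

Emit:
{"api": "carry_out", "payload": {
  "targets": [
    [0.36,0,0,0,8.2],
    [0.36,0,0,0,8.2],
    [0.36,0,0,0,8.2],
    [0.36,0,0,0,8.2],
    [0.36,0,0,0,8.2],
    [0.36,0,0,0,8.2],
    [0.36,0,0,0,8.2],
    [0.36,0,0,0,8.2],
    [0.36,0,0,0,8.2],
    [0.36,0,0,0,0]
  ]
}}

```text
time: 2.7
tool_pos: [0.4813, -0.1018, 0.2051]
ee_rot: [-2.156, 1.57, 2.394]
wrist_force: [0.4, -0.1, 0.0]
width: 0.0604
```

Run:
```python
from h import *
from bench import robot
plan(robot.get_obs(),(-190,36,100))
```

```text
t 2.7 chute pos mm [-190.1   40.6  205.1] F [ 0.4 -0.1  0. ] w 0.0604 turn to +cy -179.68 shift cm [10.51  0.47 -0.  ]  tool x [-0.001  0.001 -1.   ] ty [ 0.987 -0.161 -0.001]
```

Emit:
{"api": "carry_out", "payload": {
  "targets": [
    [0.36,2.5,0.45,0,0],
    [0.36,4,0,0,0],
    [0.36,3,0,0,0],
    [0.36,1,0,0,0],
    [0.36,0,0,0,0]
  ]
}}

```text
time: 3.2
tool_pos: [0.4849, -0.1027, 0.0988]
ee_rot: [-1.792, 1.567, 2.759]
wrist_force: [-0.5, -0.1, 1.4]
width: 0.06
```

Run:
```python
from h import *
from bench import robot
plan(robot.get_obs(),(-190,36,80))
s=robot.snapshot("scene")["image"][:,:,::-1];w=robot.snapshot("wrist")["image"][:,:,::-1]
c=cv2.resize(s[150:330,210:430],None,fx=2.5,fy=2.5,interpolation=cv2.INTER_CUBIC)
cv2.imwrite("pics/s1.png",c);cv2.imwrite("pics/w1.png",w)
```

```text
t 3.2 chute pos mm [-190.4   36.9   98.8] F [-0.5 -0.1  1.4] w 0.06 turn to +cy -179.63 shift cm [ 1.88  0.1  -0.04]  tool x [-0.004  0.002 -1.   ] ty [ 0.987 -0.16  -0.004]
```

View pics/s1.png

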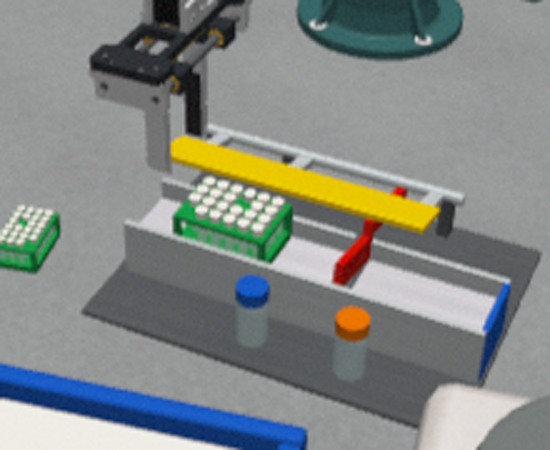

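View pics/w1.png

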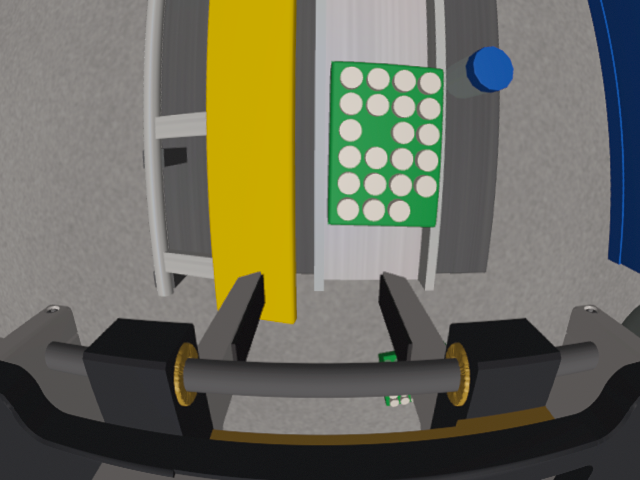

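Wrist view: the left fingertip (250,278) is over the yellow bar and the right one (390,278) is over the chute, behind the rack (rear edge at row 225). The position agrees with the fit, so I descend and press.

Emit:
{"api": "carry_out", "payload": {
  "targets": [
    [0.36,1,0.1,0,0],
    [0.36,1,0,0,0],
    [0.36,0.5,0,0,0],
    [0.36,0.5,0,0,0],
    [0.36,0.5,0,0,0],
    [0.36,0.4,0,0,0],
    [0.36,0,0,0,0]
  ]
}}

```text
time: 4.0
tool_pos: [0.4882, -0.104, 0.0619]
ee_rot: [1.418, 1.568, -0.316]
wrist_force: [3.4, -1.1, 4.6]
width: 0.0598
```

Run:
```python
from h import *
from bench import robot
plan(robot.get_obs(),(-190,36,55))
```

```text
t 4.0 chute pos mm [-191.2   33.5   61.9] F [ 3.4 -1.1  4.6] w 0.0598 turn to +cy -179.75 shift cm [ 0.69 -0.26 -0.12]  tool x [ 0.002 -0.001 -1.   ] ty [ 0.987 -0.162  0.002]
```

Emit:
{"api": "carry_out", "payload": {
  "targets": [
    [0.36,0.3,-0.1,0,0],
    [0.36,0.2,0,0,0],
    [0.36,0.1,0,0,0],
    [0.36,0,0,0,0]
  ]
}}

```text
time: 4.4
tool_pos: [0.488, -0.104, 0.0568]
ee_rot: [1.454, 1.566, -0.28]
wrist_force: [3.9, -1.4, 6.4]
width: 0.0605
```

Emit:
{"api": "carry_out", "payload": {
  "targets": [
    [0.36,0.2,0,0,0],
    [0.36,0,0,0,0]
  ]
}}

```text
time: 4.6
tool_pos: [0.4881, -0.104, 0.056]
ee_rot: [1.453, 1.566, -0.281]
wrist_force: [3.1, -0.1, 10.7]
width: 0.0601
```

Run:
```python
from h import *
from bench import robot
plan(robot.get_obs(),(-190,36,55))
s=robot.snapshot("scene")["image"][:,:,::-1]
c=cv2.resize(s[170:310,230:430],None,fx=3.5,fy=3.5,interpolation=cv2.INTER_CUBIC)
cv2.imwrite("pics/s2.png",c)
```

```text
t 4.6 chute pos mm [-191.2   33.6   56. ] F [ 3.1 -0.1 10.7] w 0.0601 turn to +cy -179.75 shift cm [ 0.1  -0.24 -0.12]  tool x [ 0.005 -0.001 -1.   ] ty [ 0.987 -0.162  0.005]
```

View pics/s2.png

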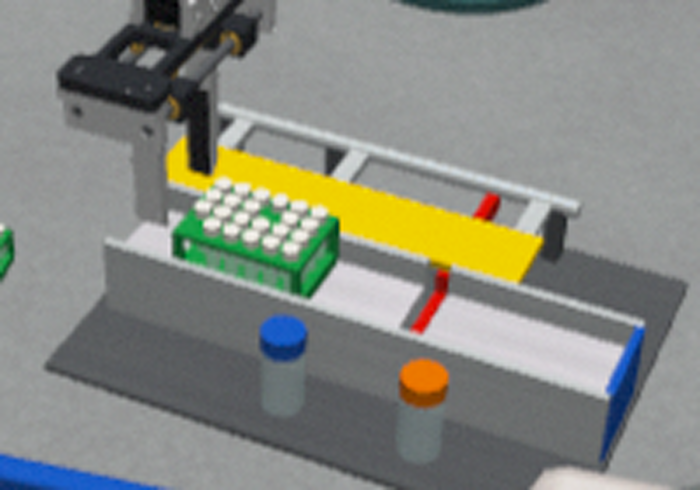

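The gate is fully down: the bar is level with its top at z = 56 mm, the red blade is flush at crop (430,300), and the force rises at the stop. The rack is untouched. I start pushing along −tool z, in stages.

Emit:
{"api": "carry_out", "payload": {
  "targets": [
    [0.36,0.1,0,-0.5,0],
    [0.36,0,0,-0.8,0],
    [0.36,0,0,-0.8,0],
    [0.36,0,0,-0.8,0],
    [0.36,0,0,-0.8,0],
    [0.36,0,0,-0.8,0],
    [0.36,0,0,-0.5,0],
    [0.36,0,0,0,0]
  ]
}}

```text
time: 5.45
tool_pos: [0.4955, -0.0589, 0.0559]
ee_rot: [0.429, 1.559, -1.304]
wrist_force: [-1.1, -11.1, 13.6]
width: 0.06
```

Run:
```python
from h import *
from bench import robot
plan(robot.get_obs(),(20,36,55))
```

```text
t 5.45 chute pos mm [-145.5   33.8   55.9] F [ -1.1 -11.1  13.6] w 0.06 turn to +cy -179.7 shift cm [ -0.08  -0.14 -16.55]  tool x [ 0.003 -0.011 -1.   ] ty [ 0.987 -0.161  0.005]
```

Emit:
{"api": "carry_out", "payload": {
  "targets": [
    [0.36,0,0,-0.5,0],
    [0.36,0,0,-0.8,0],
    [0.36,0,0,-0.8,0],
    [0.36,0,0,-0.8,0],
    [0.36,0,0,-0.5,0],
    [0.36,0,0,0,0]
  ]
}}

```text
time: 6.05
tool_pos: [0.5011, -0.0255, 0.0559]
ee_rot: [0.431, 1.559, -1.302]
wrist_force: [-0.6, -10.3, 15.0]
width: 0.0608
```

Run:
```python
from h import *
from bench import robot
plan(robot.get_obs(),(20,36,55))
s=robot.snapshot("scene")["image"][:,:,::-1]
c=cv2.resize(s[170:310,230:430],None,fx=3.5,fy=3.5,interpolation=cv2.INTER_CUBIC)
cv2.imwrite("pics/s3.png",c)
```

```text
t 6.05 chute pos mm [-111.6   33.9   55.9] F [ -0.6 -10.3  15. ] w 0.0608 turn to +cy -179.71 shift cm [ -0.05  -0.15 -13.16]  tool x [ 0.003 -0.011 -1.   ] ty [ 0.987 -0.162  0.005]
```

View pics/s3.png

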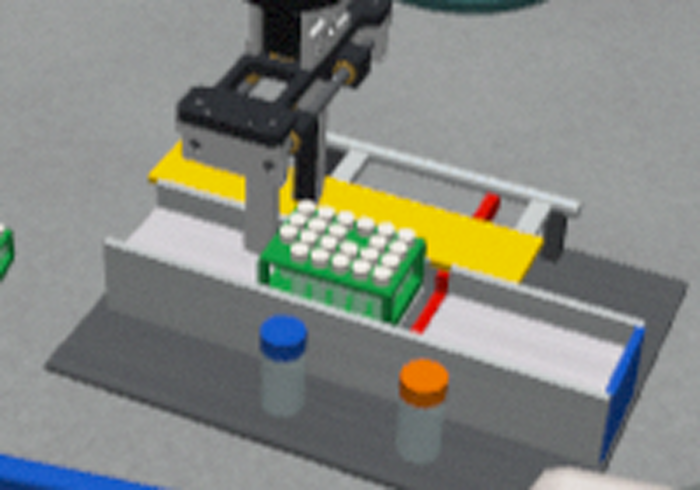

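The rack slides straight and flat, and its front (crop 420,270) is just short of the open gate. I keep pushing.

Emit:
{"api": "carry_out", "payload": {
  "targets": [
    [0.36,0,0,-0.5,0],
    [0.36,0,0,-0.8,0],
    [0.36,0,0,-0.8,0],
    [0.36,0,0,-0.8,0],
    [0.36,0,0,-0.8,0],
    [0.36,0,0,-0.8,0],
    [0.36,0,0,-0.8,0],
    [0.36,0,0,-0.8,0],
    [0.36,0,0,-0.5,0],
    [0.36,0,0,0,0]
  ]
}}

```text
time: 7.1
tool_pos: [0.5118, 0.0396, 0.0559]
ee_rot: [0.423, 1.56, -1.311]
wrist_force: [-1.3, -11.5, 15.8]
width: 0.0603
```

Run:
```python
from h import *
from bench import robot
plan(robot.get_obs(),(20,36,55))
s=robot.snapshot("scene")["image"][:,:,::-1]
c=cv2.resize(s[170:310,230:430],None,fx=3.5,fy=3.5,interpolation=cv2.INTER_CUBIC)
cv2.imwrite("pics/s4.png",c)
```

```text
t 7.1 chute pos mm [-45.7  34.1  55.9] F [ -1.3 -11.5  15.8] w 0.0603 turn to +cy -179.72 shift cm [ 0.02 -0.16 -6.57]  tool x [ 0.003 -0.011 -1.   ] ty [ 0.987 -0.162  0.005]
```

View pics/s4.png

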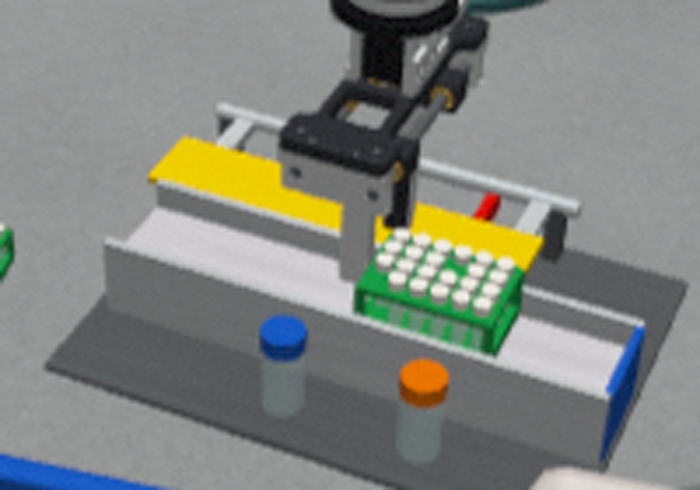

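The rack is over the gate, flat, with the gate held down. I push another 70 mm so the rack reaches about +78 mm, below the 86 mm stop.

Emit:
{"api": "carry_out", "payload": {
  "targets": [
    [0.36,0,0,-0.5,0],
    [0.36,0,0,-0.8,0],
    [0.36,0,0,-0.8,0],
    [0.36,0,0,-0.8,0],
    [0.36,0,0,-0.8,0],
    [0.36,0,0,-0.8,0],
    [0.36,0,0,-0.8,0],
    [0.36,0,0,-0.8,0],
    [0.36,0,0,-0.5,0],
    [0.36,0,0,-0.4,0],
    [0.36,0,0,0,0]
  ]
}}

```text
time: 8.25
tool_pos: [0.5232, 0.1082, 0.0559]
ee_rot: [0.408, 1.559, -1.326]
wrist_force: [-0.4, -11.8, 16.4]
width: 0.0601
```

Run:
```python
from h import *
from bench import robot
plan(robot.get_obs(),(20,36,55))
s=robot.snapshot("scene")["image"][:,:,::-1]
c=cv2.resize(s[170:310,230:430],None,fx=3.5,fy=3.5,interpolation=cv2.INTER_CUBIC)
cv2.imwrite("pics/s5.png",c)
```

```text
t 8.25 chute pos mm [23.9 34.3 55.9] F [ -0.4 -11.8  16.4] w 0.0601 turn to +cy -179.74 shift cm [ 0.1  -0.17  0.39]  tool x [ 0.003 -0.011 -1.   ] ty [ 0.987 -0.162  0.005]
```

View pics/s5.png

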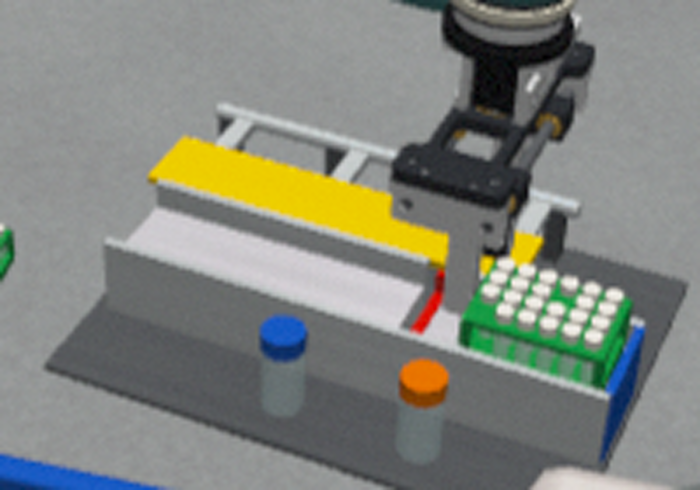

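The rack is wholly past the gate, just short of the blue stop. The blade (crop 428,305) is clear behind the finger. I back off a little, then lift straight up.

Emit:
{"api": "carry_out", "payload": {
  "targets": [
    [0.36,0,0,0.4,0],
    [0.36,0,0,0.4,0],
    [0.36,0,0,0,0],
    [0.36,-0.4,0,0,0],
    [0.36,-0.5,0,0,0],
    [0.36,-0.5,0,0,0],
    [0.36,-0.5,0,0,0],
    [0.36,-0.5,0,0,0],
    [0.36,-1,0,0,0],
    [0.36,-3,0,0,0],
    [0.36,-4,0,0,0],
    [0.36,-4,0,0,0],
    [0.36,-2,0,0,0],
    [0.36,0,0,0,0],
    [0.36,0,0,0,0]
  ]
}}

```text
time: 9.8
tool_pos: [0.5202, 0.1051, 0.2154]
ee_rot: [-0.779, 1.569, -2.513]
wrist_force: [0.4, -0.4, -0.3]
width: 0.0604
```

Run:
```python
from h import *
from bench import robot
plan(robot.get_obs(),(20,36,55))
s=robot.snapshot("scene")["image"][:,:,::-1]
c=cv2.resize(s[170:310,230:430],None,fx=3.5,fy=3.5,interpolation=cv2.INTER_CUBIC)
cv2.imwrite("pics/s6.png",c)
```

```text
t 9.8 chute pos mm [ 20.3  36.7 215.4] F [ 0.4 -0.4 -0.3] w 0.0604 turn to +cy -179.78 shift cm [1.604e+01 9.000e-02 1.000e-02]  tool x [-0.001 -0.001 -1.   ] ty [ 0.987 -0.163 -0.001]
```

View pics/s6.png

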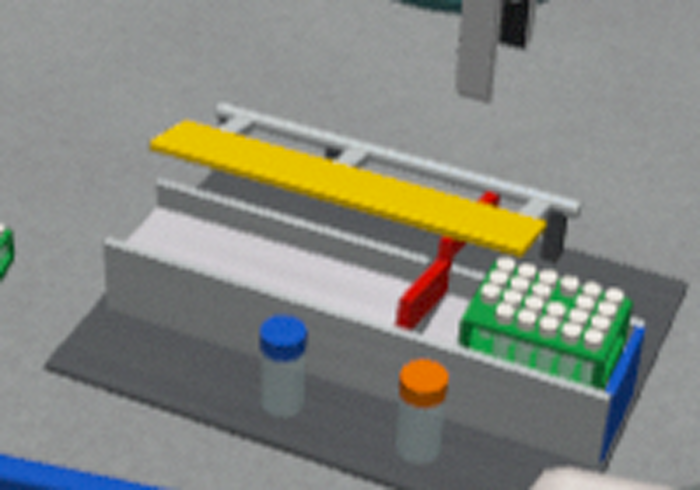

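The gate is shut behind the rack. The rack stands flat in the bay, the vials are where they were, and the gripper is clear of everything. I hand in.

```bash
python3 -c "
from bench import robot
print(robot.close_job())"
```

```text
the job is handed in; nothing more can be done
None
```

The rack is past the gate with the gate shut behind it, and I handed the job in at about 9.9 s of robot time. No verdict was reported.

**What I did:** One fingertip pressed the yellow bar to its stop (tip at 56 mm, about 11 to 16 N). The other pushed the green rack about 190 mm along the chute, with the bar held down the whole way. I then backed off 8 mm and lifted straight up.

**Last checks:**
- **Rack:** in the last picture it stands flat beyond the gate. From the finger position its origin is about 77 mm past the gate line, not measured separately; the allowed range is 48 to 95 mm.
- **Gate:** by eye in the picture, it and the bar are back at the shut position. I did not measure the gate angle.
- **Bystanders:** both vials look unmoved. I did not look at the other bystanders again after the push.
- **Robot:** the gripper is clear, at 215 mm height, with wrist force near 0.

**Disagreement:** my first fit of the rack put it 34 mm off the chute's centre line, which is impossible inside the walls. I redid it with the rack fixed on the centre line, and the pushing pictures agreed with that position.

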